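# Load a board on the camera shuttle and index it under the camera

## Task

Lay the loose circuit board in the nest of the shuttle's carriage while the carriage is still at its loading end. Then pull up the plunger's black knob, run the carriage along to the camera and let the pin drop fully home in the far hole, past the middle one, so that the carriage is locked with the board under the camera. Slide gently: never force the carriage while the pin is down, and leave the other things on the desk where they are.

Things in the scene. Friction and masses are not known exactly. Their poses are not given: they have to be found in the camera images.
- shuttle: Fixed bench shuttle: grey base 236x120x10 mm, two rails, grey camera head (46x46 mm, z 58-92, centre x=62 y=-8) on a post. Origin: centre of the base's underside; x: travel, from loading end to camera; y: to the near side; z up. Steel index bar along y=48, top z=20: loading slot (28 mm) at x=-90, middle hole x=-45, far hole x=0, all shifted alike by up to 9 mm (as set by the shop), so to be found by feel.
- plunger: Index plunger on the carriage: round black knob, 26 mm in diameter, 25 mm tall, on a sleeve 17 mm wide; 8 mm pin for 9.5 mm holes. Origin: on the axis, at mid-knob; its sides are upright from 7 mm below to 6 mm above. Height: 68 mm pin home, 77 mm riding on the bar, 82 mm fully pulled. Its spring gives 7 to 10.5 N; the carriage slides with about 2 N, 3 to 6 N with the pin riding.
- nest (a point): Centre of the nest on the black plate of the carriage, 36 mm above the desk, at x +62, y -56 mm from the knob's axis (shuttle's axes): there the centre of the board's underside comes to lie. Pads carry the board's corners 6 mm over the plate; eight 6 mm dowels with conical tips (tops 8.5 mm over this point) stand round it with 1.5 mm play. Its long sides are free for 32 mm at their middle.
- board: Loose green circuit board 34x50 mm (its x by y) lying on a fixed black board rest (block 20x38 mm, 40 mm tall, foot 40x56x6 mm), so that its long edges stand 7 mm clear of the block; edges 4 mm thick, a dark part on it up to 14 mm. Origin: centre of the underside. Grasp by the long edges. In the nest its long side (y) lies along the shuttle's x, either way round.
- flux_bottle: Bystander: small bottle, 36 mm in diameter, 88 mm tall, standing; origin under its centre.
- solder_reel: Bystander: reel 60 mm in diameter, 56 mm tall, standing on its flange; origin under its centre.
- choke: Bystander: ring-shaped wound coil, 36 mm in diameter, 13 mm tall; origin under its centre.
- plug: Bystander: terminal plug 30x18x12 mm; origin under its centre.
- heat_sink: Bystander: finned heat sink 25x30x18 mm; origin under its centre.
- tweezers: Bystander: steel tweezers 131 mm long; origin under their centre.

How it is judged:
By the outcome, as a careful person would: the job done as asked, in the order asked, and still so for the second after the job is handed in, with the robot touching nothing.
It also fails if it takes over 54 s, if anything falls off the work surface, if the arm or the gripper's body presses on something with over 40 N, if the wrist force passes 120 N, or if a joint passes its speed limit or range.

## Robot

A 7-joint arm with a two-finger parallel gripper is mounted at the origin on a cart in front of the work surface, level with it; the furniture and walls round the work are solid. World frame = base frame: x ahead of the robot, y to its left, z up, the work surface at z = 0. Lengths are in mm, angles in rad, forces in N, time in s.
With the tool pointing down it reaches from about 425 to 800 mm from the base axis. Payload 8.3 kg.
Tool frame: the origin (TCP) lies midway between the tips of the shut fingers; the grasp point (between the pads) lies 19 mm behind it; y points along the fingers, z is the direction in which the jaws open and shut, and the axes are right-handed (so a half turn about y gives the same grasp; the last joint's range is limited). The gripper opens to 85 mm and grips with 20 to 120 N. Pads are 22 mm wide; open, the fingers measure 114 mm over their backs; the gripper's body (76 mm by 85 mm) begins 54 mm behind the grasp point. The pads swing forward as they close: fully open they stand 13 mm farther back than shut.
Start: joints at [-1.251, 0.383, 0.016, 1.37, -0.006, 1.388, -0.046], TCP at [233.397, 579.766, 231.279] pointing down, gripper open.
Joint ranges: [-2.95, 2.95], [-0.25, 2.06], [-1.52, 1.56], [0.18, 2.33], [-1.44, 4.58], [0.02, 2.06], [-3.01, 3.01]. Speed limits (rad/s): [2.39, 2.39, 3.01, 3.01, 3.14, 3.14, 3.14].

## Interface

Orientations are given as a rotation vector (axis times angle).
In Python, from workcell import * gives the robot as it stands.
- The arm moves only by the tool step_arm, never from a script. Its argument "plan" is text: rows parted by semicolons, each of 7 numbers parted by spaces: the shift along the tool's x, y, z in units of 50 mm (1.0 is 50 mm), then the turn, a rotation vector about the tool's x, y, z in units of 5 degrees (1.0 is 5 degrees), then the finger opening in mm, from 0 to 85.4. In form: x y z wx wy wz jaw; .... A call has 1 to 8 rows; each row shifts and turns the commanded pose from where the row before left it, along the tool's axes as they then stand; what a row does not reach is not made up. A row lasts 1/10 s, in which the tool goes at most 50 mm and 8.59 degrees, less where a joint would pass 70% of its speed; a pose out of reach is approached as far as the arm can. A call is refused whole if a number of a shift passes 1 or a number of a turn 1, either way. A call with a gripper value outside its range is refused whole. The fingers move at their own pace and stop on an object; "squeeze" is the grip in N (left out, the last holds). Time passes only in rows, so rows that do not move let the fingers close. It gives the time, the measured TCP pose, the force and the opening at its end, in the units of the state.
- state(): the state, without advancing time (a new reading comes with each control period).
- capture(name): name is "scene" or "top"; returns a dict with "image" (400x640x3 uint8, blue, green, red), "range_z" (400x640 float32, mm along the optical axis (not along the pixel's ray), 0 where there is no reading), "mtx" (3x3 intrinsics, pixels), "dist_coeffs" ([k1, k2, p1, p2, k3] as OpenCV has them; the pictures are not rectified), "view" (4x4, takes a point from world to camera coordinates). Camera axes: x right, y up, looking along -z (the intrinsics and any distortion apply to the point x, -y, -z); pixel columns grow to the right and rows downward; lengths in mm; the calibration is good to about 2 mm. A picture is of the moment at which its call begins.
- hand_in(): hands the job in, once; it reports no verdict.
The state is a dict: "time_s": time; "joint_pos": joint angles; "qvel": joint speeds; "effort": joint torques, N m; "position": TCP position; "orientation": TCP orientation; "force": force on the tool from outside, world axes, zero at the start; "moment": the same for the moment, N m; "grip_width": finger opening in mm.
Only numpy, scipy, OpenCV 4.12 (cv2) and the standard library are available. Lean on these libraries where they do the work, as an engineer would, in place of code of your own. Each camera call takes 0.05 s, during which the arm holds its last target. There are 200 camera calls.

## Working session

There is one attempt and no reset: what is moved stays moved. The work goes in short steps, Python scripts to look and compute and a tool call to move; the robot and the scene stay as the last step left them, time stands still between calls to the robot, and variables do not carry over. Pictures are saved under pics/ and viewed, about 8 in all and at most 12, crops included, and the job is handed in when it is done.

Besides the shell and the picture viewer there is one more tool, called after "Call:" by a JSON object that holds its "method" and its "body". step_arm: Moves the arm, as the interface text tells. Its arguments: {"type":"object","properties":{"plan":{"type":"string"},"squeeze":{"type":"number"}},"required":["plan"]}

```bash
mkdir -p pics; ls
python3 - <<'E'
from workcell import *
import cv2
s=state();print({k:s[k] for k in('time_s','position','orientation','force','grip_width')})
for n in('scene','top'):
    c=capture(n);cv2.imwrite(f'pics/{n}0.png',c['image']);print(c['mtx'],c['dist_coeffs'],c['view'])
E
```

```text
pics
{'time_s': 0.0, 'position': array([233.22391689, 579.27902225, 230.24174139]), 'orientation': array([-1.55188799,  0.30066509, -0.30009916]), 'force': array([ 0.12154242, -0.06750325,  0.19193593]), 'grip_width': 85.51640758216216}
[[424.82974957   0.         316.40134892]
 [  0.         424.82974957 209.27448413]
 [  0.           0.           1.        ]] [-0.04370703  0.          0.          0.          0.        ] [[ 8.93333767e-01 -4.49393410e-01 -5.86432729e-04 -3.46038039e+02]
 [ 2.49846336e-01  4.95575451e-01  8.31854423e-01 -3.58899097e+02]
 [-3.73539274e-01 -7.43270163e-01  5.54993581e-01 -4.33761047e+02]
 [ 0.00000000e+00  0.00000000e+00  0.00000000e+00  1.00000000e+00]]
[[404.73483853   0.         317.44153086]
 [  0.         404.73483853 194.19949129]
 [  0.           0.           1.        ]] [-0.05628856  0.          0.          0.          0.        ] [[-2.06218066e-02 -9.99108894e-01 -3.68260572e-02  3.58593860e+02]
 [ 9.88757091e-01 -2.58367822e-02  1.47281620e-01 -5.73747830e+02]
 [-1.48101843e-01 -3.33748121e-02  9.88408805e-01 -8.21598941e+02]
 [ 0.00000000e+00  0.00000000e+00  0.00000000e+00  1.00000000e+00]]
```

View pics/scene0.png

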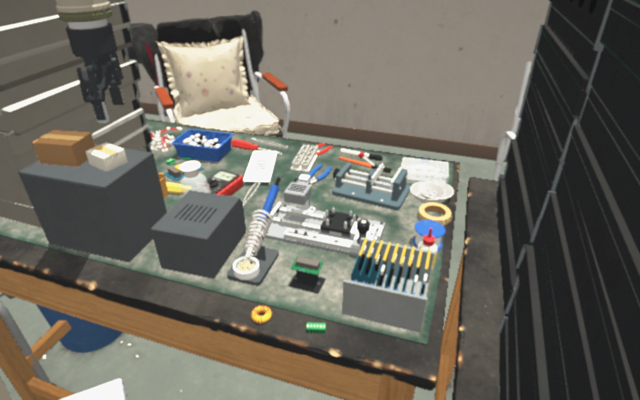

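View pics/top0.png

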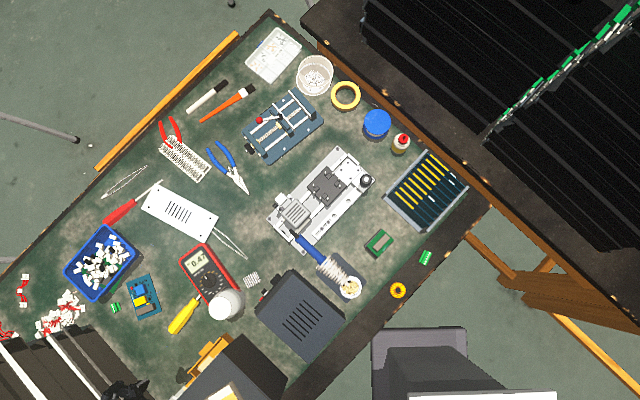

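```bash
cat > h.py <<'E'
from workcell import *
import cv2, numpy as np
def cloud(c):
    h,w=c['range_z'].shape
    u,v=np.meshgrid(np.arange(w),np.arange(h))
    p=cv2.undistortPoints(np.stack([u,v],-1).reshape(-1,1,2).astype(float),c['mtx'],np.array(c['dist_coeffs'])).reshape(h,w,2)
    z=c['range_z']; P=np.stack([p[...,0]*z,-p[...,1]*z,-z],-1)
    V=np.array(c['view']); W=(P-V[:3,3])@V[:3,:3]
    W[z==0]=np.nan
    return W
def proj(c,X):
    V=np.array(c['view']); P=np.atleast_2d(X)@V[:3,:3].T+V[:3,3]; P=P*[1,-1,-1]
    return cv2.projectPoints(P,np.zeros(3),np.zeros(3),c['mtx'],np.array(c['dist_coeffs']))[0].reshape(-1,2)
E
python3 - <<'E'
from h import *
c=capture('top');W=cloud(c)
im=c['image'][130:310,250:480];cv2.imwrite('pics/top1.png',cv2.resize(im,None,fx=3.3,fy=3.3,interpolation=cv2.INTER_CUBIC))
for n,(u,v) in dict(knob=(366,181),board=(379,242),camhead=(293,213),desk=(350,250)).items(): print(n,W[v,u])
np.save('W.npy',W)
# board: cluster of green near
def rect(W,m):
    P=W[m][:,:2].astype(np.float32); return len(P),cv2.minAreaRect(P),np.median(W[m],0)
b=W[242,379];
for lo,hi in((36,50),(50,60),(36,60)):
    m=(np.hypot(W[...,0]-b[0],W[...,1]-b[1])<40)&(W[...,2]>lo)&(W[...,2]<hi); print('board',lo,hi,rect(W,m))
k=W[181,366]
m=(np.hypot(W[...,0]-k[0],W[...,1]-k[1])<22)&(W[...,2]>70);print('knob',rect(W,m),W[m][:,2].max())
h=W[213,293]
m=(np.hypot(W[...,0]-h[0],W[...,1]-h[1])<45)&(W[...,2]>83);print('head',rect(W,m))
s=capture('scene');S=cloud(s)
for lo,hi in((36,50),(50,62)):
    m=(np.hypot(S[...,0]-b[0],S[...,1]-b[1])<40)&(S[...,2]>lo)&(S[...,2]<hi); print('s board',rect(S,m))
m=(np.hypot(S[...,0]-k[0],S[...,1]-k[1])<22)&(S[...,2]>70);print('s knob',rect(S,m),S[m][:,2].max())
m=(np.hypot(S[...,0]-h[0],S[...,1]-h[1])<45)&(S[...,2]>83);print('s head',rect(S,m))
E
```

```text
knob [602.55916944 242.52349302  79.2240398 ]
board [476.68400743 217.871397    52.76770641]
camhead [538.10091891 394.14655485  92.63550459]
desk [461.89812666 277.04069194   3.94394291]
board 36 50 (245, ((475.2681579589844, 215.0930633544922), (34.344200134277344, 48.448577880859375), 43.29581832885742), array([473.24750666, 216.54431085,  44.25412675]))
board 50 60 (135, ((476.0557861328125, 213.25341796875), (13.344076156616211, 38.981040954589844), 43.014217376708984), array([476.44201294, 213.74122976,  53.91200766]))
board 36 60 (380, ((475.2681579589844, 215.0930633544922), (34.344200134277344, 48.448577880859375), 43.29581832885742), array([474.57690182, 215.63087976,  45.28171452]))
knob (119, ((606.704833984375, 243.0771026611328), (22.952070236206055, 23.554349899291992), 87.70947265625), array([605.20303482, 242.67669218,  77.57225549])) 82.27344031762279
head (709, ((538.5464477539062, 398.3720703125), (82.96585083007812, 57.818992614746094), 43.53203582763672), array([542.52803077, 395.6438778 ,  92.20219125]))
s board (227, ((475.5670471191406, 213.67398071289062), (34.953365325927734, 50.16690444946289), 45.06132125854492), array([469.94923007, 206.59025098,  43.47638057]))
s board (155, ((476.52056884765625, 211.23460388183594), (16.28980827331543, 39.98252487182617), 43.30583572387695), array([476.37406811, 210.87247616,  53.0041652 ]))
s knob (111, ((606.151123046875, 240.18072509765625), (23.419347763061523, 24.39453887939453), 41.1458625793457), array([603.98470824, 236.65342791,  76.28307848])) 79.43766403431182
s head (458, ((541.2481079101562, 391.5404357910156), (86.25238800048828, 56.44565200805664), 32.315574645996094), array([540.2546705 , 388.39941226,  90.99939917]))
```

View pics/top1.png

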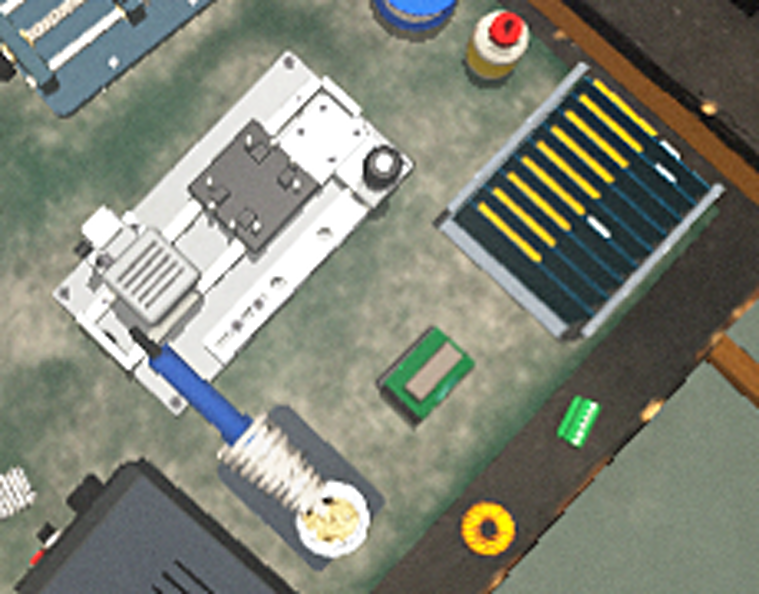

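```bash
cat >> h.py <<'E'
from scipy.spatial.transform import Rotation as R
def back(c,px,z):
    """world points of pixels px on planes of height z"""
    p=cv2.undistortPoints(np.array(px,float).reshape(-1,1,2),c['mtx'],np.array(c['dist_coeffs'])).reshape(-1,2)
    V=np.array(c['view']); d=np.c_[p[:,0],-p[:,1],-np.ones(len(p))]@V[:3,:3]; o=-V[:3,:3].T@V[:3,3]
    return o+d*((z-o[2])/d[:,2])[:,None]
def need(tgt,yaw=None):
    """tool-axes shift (units of 50mm) to world point tgt and yaw turn units about tool y for jaw angle yaw (deg)"""
    s=state(); r=R.from_rotvec(s['orientation']); M=r.as_matrix()
    print('t',s['time_s'],'pos',s['position'].round(1),'F',s['force'].round(1),'grip',round(s['grip_width'],1))
    print('tool axes x',M[:,0].round(3),'y',M[:,1].round(3),'z',M[:,2].round(3),'jaw ang',np.degrees(np.arctan2(M[1,2],M[0,2])).round(2))
    if yaw is not None:
        a=np.radians(yaw); z=np.array([np.cos(a),np.sin(a),0]); y=np.array([0,0,-1.]); T=np.c_[np.cross(y,z),y,z]
        print('turn units',(np.degrees((r.inv()*R.from_matrix(T)).as_rotvec())/5).round(3))
        print('shift after turn',(T.T@(np.array(tgt)-s['position'])/50).round(3))
    print('shift now',(M.T@(np.array(tgt)-s['position'])/50).round(3))
E
python3 - <<'E'
from h import *
c=capture('top')
f=lambda l:[((u+.5)/3.3-.5+250,(v+.5)/3.3-.5+130) for u,v in l]
for n,l,z in(('base',[(288,50),(412,160),(180,413),(55,290)],10),('plate',[(257,118),(323,185),(258,255),(188,187)],30),('knobtop',[(385,164)],80.5),('head',[(153,227),(198,270),(150,316),(104,272)],92),('board',[(434,326),(474,365),(420,423),(378,380)],44),('holes',[(324,235),(278,281)],20)):
    b=back(c,f(l),z);print(n,b[:,:2].round(1).tolist(),b.mean(0).round(1))
    if len(b)==4:
        print(' sides',np.linalg.norm(b-np.roll(b,-1,0),axis=1).round(1),[np.degrees(np.arctan2(*(b[(i+1)%4]-b[i])[1::-1])).round(1) for i in range(4)])
W=np.load('W.npy')
print('maxheights')
for x in range(150,700,50): print(x,[int(np.nanmax(np.where((abs(W[...,0]-x)<25)&(abs(W[...,1]-y)<25),W[...,2],-99))) for y in range(50,650,50)])
need([475,214,150],43.5)
E
```

```text
base [[701.0, 299.4], [621.1, 217.0], [453.5, 378.4], [537.9, 462.2]] [578.4 339.3  10. ]
 sides [114.8 232.7 119.  230.4] [np.float64(-134.1), np.float64(136.1), np.float64(44.8), np.float64(-45.0)]
plate [[648.9, 322.0], [602.0, 279.1], [556.1, 323.6], [603.1, 369.3]] [602.5 323.5  30. ]
 sides [63.6 63.9 65.5 65.9] [np.float64(-137.6), np.float64(135.9), np.float64(44.2), np.float64(-45.9)]
knobtop [[605.8, 241.8]] [605.8 241.8  80.5]
head [[567.9, 387.7], [540.5, 360.2], [512.8, 390.2], [540.6, 418.4]] [540.5 389.1  92. ]
 sides [38.8 40.8 39.6 41.1] [np.float64(-135.0), np.float64(132.7), np.float64(45.3), np.float64(-48.4)]
board [[505.5, 211.1], [479.9, 186.5], [443.8, 222.6], [471.8, 248.4]] [475.2 217.1  44. ]
 sides [35.5 51.  38.  50.3] [np.float64(-136.2), np.float64(135.0), np.float64(42.7), np.float64(-47.9)]
holes [[569.7, 279.1], [539.5, 310.7]] [554.6 294.9  20. ]
maxheights
150 [4, 3, 3, -99, -99, -99, 3, 6, 5, -99, -99, -99]
200 [-99, -99, -99, -99, -99, 3, 4, 159, 175, 204, 202, 175]
250 [-99, -99, -99, -99, 3, 6, 104, 103, 175, 205, 372, 371]
300 [-99, -99, -99, 4, 4, 103, 105, 104, 104, 175, 173, 81]
350 [-99, -99, 17, 15, 33, 104, 105, 105, 104, 121, 123, 37]
400 [-99, 3, 13, 15, 34, 89, 103, 104, 102, 87, 121, 48]
450 [4, 15, 7, 57, 54, 94, 111, 114, 8, 11, 36, 39]
500 [5, 91, 91, 58, 45, 26, 117, 124, 34, 6, 11, 35]
550 [91, 93, 94, 91, 23, 46, 96, 99, 99, 6, 18, 20]
600 [92, 94, 93, 92, 82, 45, 47, 97, 7, 12, 13, 7]
650 [3, 94, 92, 6, 34, 46, 44, 7, 53, 8, 13, 27]
t 0.25 pos [233.3 579.5 230.8] F [-0.4 -0.1  1.1] grip 85.2
tool axes x [ 0.928 -0.374 -0.   ] y [-0.    -0.001 -1.   ] z [ 0.374  0.928 -0.001] jaw ang 68.07
turn units [1.100e-02 4.913e+00 2.000e-03]
shift after turn [ 8.63   1.615 -1.527]
shift now [ 7.214  1.62  -4.975]
```

Call:
{"method": "step_arm", "body": {"plan": "0 -1 0 0 0.98 0 85; 0 -0.5 0 0 0.98 0 85; 0.5 0 0 0 0.98 0 85; 1 0 -0.2 0 0.98 0 85; 1 0 -0.2 0 0.98 0 85; 1 0 -0.2 0 0 0 85; 1 0 -0.2 0 0 0 85; 1 0 -0.2 0 0 0 85"}}

```text
time_s: 1.05
position: [399.2, 360.9, 306.3]
orientation: [-1.476, 0.633, -0.633]
force: [0.1, 0.9, 0.5]
grip_width: 85.1
```

Run:
```python
from h import *
need([475.3,215,100],43.8)
```

```text
t 1.05 pos [399.2 360.9 306.3] F [0.1 0.9 0.5] grip 85.1
tool axes x [ 0.689 -0.725 -0.   ] y [-0.  0. -1.] z [0.725 0.689 0.   ] jaw ang 43.57
turn units [-0.002 -0.046 -0.002]
shift after turn [ 3.159  4.126 -0.921]
shift now [ 3.164  4.126 -0.908]
```

Run:
```python
from h import *
c=capture('top'); im=cv2.imread('pics/top0.png')
s=capture('scene'); ims=cv2.imread('pics/scene0.png')
for cc,i,(u0,u1,v0,v1) in((c,im,(355,402,225,262)),(s,ims,(285,330,250,285))):
    hs=cv2.cvtColor(i,cv2.COLOR_BGR2HSV); m=np.zeros(hs.shape[:2],np.uint8)
    sub=hs[v0:v1,u0:u1]; m[v0:v1,u0:u1]=((sub[...,0]>55)&(sub[...,0]<95)&(sub[...,1]>140)&(sub[...,2]>60))
    n,l,st,ce=cv2.connectedComponentsWithStats(m); k=1+np.argmax(st[1:,4]); print(st[k])
    ys,xs=np.where(l==k); P=back(cc,np.c_[xs,ys],44)[:,:2]
    print(cv2.minAreaRect(P.astype(np.float32)))
    print('desk gain', back(cc,[(379,242)],44))
```

```text
[367 230  26  26 180]
((475.40142822265625, 215.39990234375), (31.102087020874023, 48.125244140625), 43.391788482666016)
desk gain [[476.92618635 216.86718694  44.        ]]
[292 264  16   7  30]
((460.67767333984375, 212.2581329345703), (8.828900337219238, 26.783870697021484), 35.060035705566406)
desk gain [[625.37950866 210.6369216   44.        ]]
```

Call:
{"method": "step_arm", "body": {"plan": "1 0 -0.3 0 0 0 85; 1 0.4 -0.3 0 0 0 85; 1 0.8 -0.3 0 -0.05 0 85; 0.16 0.8 -0.02 0 0 0 85; 0 0.7 0 0 0 0 70; 0 0.4 0 0 0 0 64; 0 0 0 0 0 0 60"}}

```text
time_s: 1.85
position: [463.0, 233.8, 159.9]
orientation: [-1.483, 0.633, -0.628]
force: [-0.2, -0.2, 1.1]
grip_width: 60.1
```

Run:
```python
from h import *
need([475.3,215.2,36],43.5)
c=capture('scene');cv2.imwrite('pics/s2.png',cv2.resize(c['image'][170:320,220:420],None,fx=4,fy=4,interpolation=cv2.INTER_CUBIC))
```

```text
t 1.85 pos [463.  233.8 159.9] F [-0.2 -0.2  1.1] grip 60.1
tool axes x [ 0.692 -0.722 -0.001] y [-0.005 -0.003 -1.   ] z [ 0.722  0.692 -0.006] jaw ang 43.81
turn units [ 0.068  0.062 -0.011]
shift after turn [ 0.439  2.479 -0.077]
shift now [ 0.441  2.479 -0.064]
```

View pics/s2.png

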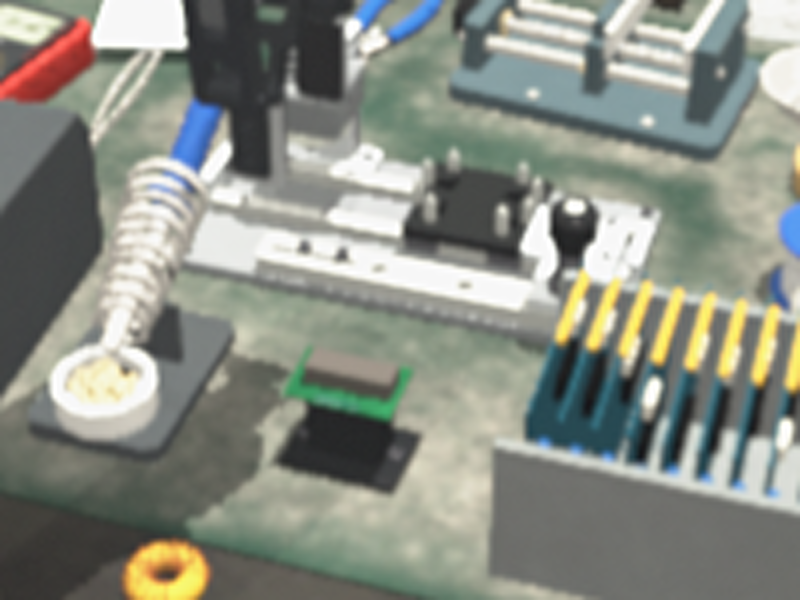

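Call:
{"method": "step_arm", "body": {"plan": "0.44 0 -0.07 0.06 0 0 60; 0 0.4 0 0 0 0 58; 0 0.5 0 0 0 0 58; 0 0.4 0 0 0 0 58; 0 0 0 0 0 0 58; 0 0 0 0 0 0 58"}}

```text
time_s: 2.5
position: [478.6, 217.2, 99.6]
orientation: [-1.471, 0.627, -0.632]
force: [0.4, -0.6, 0.0]
grip_width: 58.4
```

Run:
```python
from h import *
need([475.3,215.2,36],43.5)
c=capture('scene');cv2.imwrite('pics/s3.png',cv2.resize(c['image'][205:305,250:370],None,fx=6,fy=6,interpolation=cv2.INTER_CUBIC))
```

```text
t 2.5 pos [478.6 217.2  99.6] F [ 0.4 -0.6  0. ] grip 58.4
tool axes x [ 0.693 -0.721  0.   ] y [ 0.005  0.004 -1.   ] z [0.721 0.693 0.007] jaw ang 43.84
turn units [-0.078  0.067  0.005]
shift after turn [-0.017  1.272 -0.076]
shift now [-0.018  1.271 -0.085]
```

View pics/s3.png

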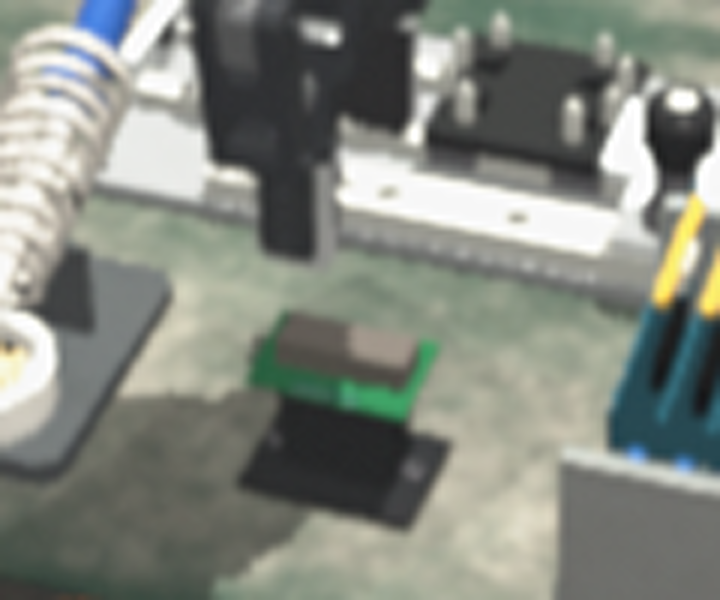

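Call:
{"method": "step_arm", "body": {"plan": "0 0.3 -0.08 -0.07 0.05 0 58; 0 0.4 0 0 0 0 58; 0 0.4 0 0 0 0 58; 0 0.17 0 0 0 0 58; 0 0 0 0 0 0 58; 0 0 0 0 0 0 58"}}

```text
time_s: 3.15
position: [475.4, 214.0, 35.1]
orientation: [-1.477, 0.633, -0.633]
force: [0.1, 0.1, -0.6]
grip_width: 58.1
```

Run:
```python
from h import *
need([475.3,215.2,36],43.5)
```

```text
t 3.15 pos [475.4 214.   35.1] F [ 0.1  0.1 -0.6] grip 58.1
tool axes x [ 0.689 -0.725  0.   ] y [ 0. -0. -1.] z [ 0.725  0.689 -0.   ] jaw ang 43.57
turn units [0.002 0.013 0.003]
shift after turn [-0.019 -0.017  0.014]
shift now [-0.019 -0.017  0.014]
```

Call:
{"method": "step_arm", "body": {"plan": "-0.02 -0.02 0.01 0 0 0 44; 0 0 0 0 0 0 40; 0 0 0 0 0 0 38; 0 0 0 0 0 0 36; 0 0 0 0 0 0 35; 0 0 0 0 0 0 34; 0 0 0 0 0 0 32; 0 0 0 0 0 0 28", "squeeze": 25}}

```text
time_s: 3.95
position: [474.7, 215.0, 35.6]
orientation: [-1.477, 0.634, -0.633]
force: [0.3, -0.0, 3.9]
grip_width: 33.2
```

Call:
{"method": "step_arm", "body": {"plan": "0 0 0 0 0 0 20; 0 0 0 0 0 0 20; 0 0 0 0 0 0 20; 0 -0.1 0 0 0 0 20; 0 -0.2 0 0 0 0 20; 0 -0.3 0 0 0 0 20; 0 0 0 0 0 0 20; 0 0 0 0 0 0 20", "squeeze": 30}}

```text
time_s: 4.75
position: [474.9, 215.1, 65.7]
orientation: [-1.476, 0.633, -0.633]
force: [0.4, -0.8, -0.6]
grip_width: 33.1
```

Run:
```python
from h import *
need([601.5,324.5,120],45.4)
c=capture('scene')
a=cv2.resize(c['image'][195:285,260:360],None,fx=6,fy=6,interpolation=cv2.INTER_CUBIC)
cv2.imwrite('pics/s4.png',a)
c=capture('top');cv2.imwrite('pics/t4.png',cv2.resize(c['image'][150:230,290:390],None,fx=8,fy=7.5,interpolation=cv2.INTER_CUBIC))
```

```text
t 4.75 pos [474.9 215.1  65.7] F [ 0.4 -0.8 -0.6] grip 33.1
tool axes x [ 0.689 -0.724  0.   ] y [ 0. -0. -1.] z [0.724 0.689 0.   ] jaw ang 43.57
turn units [-0.    -0.365  0.001]
shift after turn [ 0.267 -1.085  3.336]
shift now [ 0.161 -1.085  3.343]
```

View pics/s4.png

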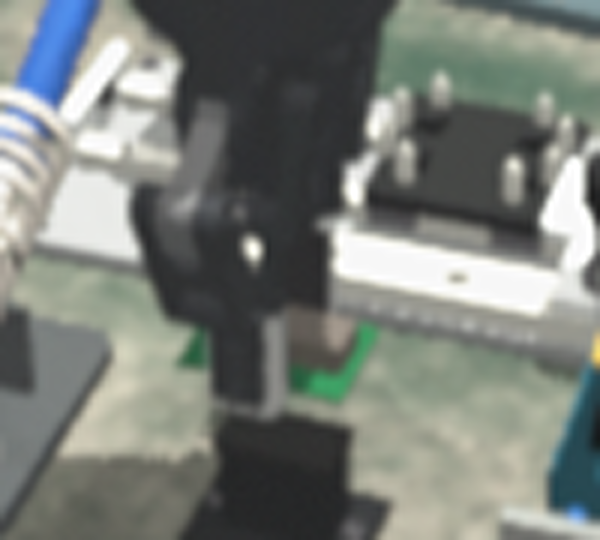

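View pics/t4.png

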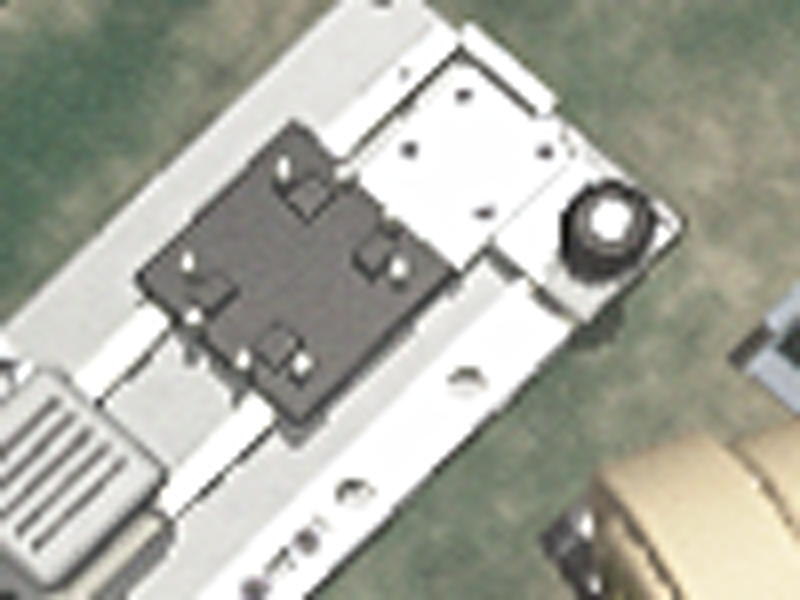

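Run:
```python
from h import *
c=capture('top')
f=lambda l:[((u+.5)/8-.5+290,(v+.5)/7.5-.5+150) for u,v in l]
d=back(c,f([(285,168),(345,172),(398,268),(387,215),(188,262),(193,315),(242,358),(303,362)]),43.5)[:,:2]
print(d.round(1).tolist(),d.mean(0))
# pairs order around: fit template 8 dowels: rect 34x50 (long along ex) 
k=back(c,f([(609,232)]),74)[0,:2];print('knob',k)
h=back(c,f([(467,380),(353,492)]),20)[:,:2];v=h[1]-h[0];print('holes',h,np.linalg.norm(v),np.degrees(np.arctan2(v[1],v[0])))
ce=d.mean(0)
for ang in(135,135.5,136):
    a=np.radians(ang);e=np.array([[np.cos(a),np.sin(a)],[np.cos(a+np.pi/2),np.sin(a+np.pi/2)]])
    print(ang,'dowels',((d-ce)@e.T).round(1).tolist(),'nest-knob',(e@(ce-k)).round(1),'holes-knob',((h-k)@e.T).round(1).tolist(),'nest',e.T@[62,-56]+k)
r=cv2.minAreaRect(d.astype(np.float32));print(r)
```

```text
[[631.4, 327.4], [629.8, 311.0], [601.1, 297.4], [616.7, 300.0], [604.4, 354.4], [588.8, 353.3], [575.9, 340.3], [574.3, 323.8]] [602.80115134 325.95013702]
knob [604.57959561 242.6722131 ]
holes [[571.06855381 278.81672819]
 [538.67843102 311.21292251]] 45.810844363579314 134.99463045208688
135 dowels [[-19.2, -21.2], [-29.6, -8.5], [-19.0, 21.4], [-28.2, 8.5], [19.0, -21.2], [29.2, -9.4], [29.2, 8.9], [18.7, 21.6]] nest-knob [ 60.1 -57.6] holes-knob [[49.3, -1.9], [95.1, -1.9]] nest [600.33695493 326.11081328]
135.5 dowels [[-19.4, -21.1], [-29.7, -8.3], [-18.8, 21.5], [-28.2, 8.8], [18.8, -21.4], [29.2, -9.7], [29.2, 8.6], [18.8, 21.5]] nest-knob [ 59.6 -58.2] holes-knob [[49.2, -2.3], [95.0, -2.7]] nest [599.60898657 326.07061264]
136 dowels [[-19.6, -20.9], [-29.8, -8.0], [-18.6, 21.7], [-28.1, 9.0], [18.6, -21.5], [29.1, -9.9], [29.3, 8.4], [19.0, 21.3]] nest-knob [ 59.1 -58.7] holes-knob [[49.2, -2.7], [95.0, -3.5]] nest [598.88139674 326.02406088]
((602.8710327148438, 325.70062255859375), (42.84680938720703, 58.852542877197266), 45.26091766357422)
```

Call:
{"method": "step_arm", "body": {"plan": "0 -0.6 0 0 -0.34 0 20; 0 -0.5 0.4 0 0 0 20; 0.06 0 0.7 0 0 0 20; 0.06 0 0.7 0 0 0 20; 0.06 0 0.7 0 0 0 20; 0.06 0 0.6 0 0 0 20; 0.03 0 0.27 0 0 0 20; 0 0 0 0 0 0 20"}}

```text
time_s: 5.7
position: [603.1, 326.3, 118.5]
orientation: [-1.486, 0.611, -0.609]
force: [-0.2, -0.7, -0.0]
grip_width: 33.2
```

Call:
{"method": "step_arm", "body": {"plan": "0 0.4 0 0 0 0 20; 0 0.4 0 0 0 0 20; 0 0 0 0 0 0 20; 0 0 0 0 0 0 20"}}

```text
time_s: 6.1
position: [602.2, 324.5, 80.2]
orientation: [-1.485, 0.612, -0.61]
force: [-0.1, 0.3, 0.0]
grip_width: 32.4
```

Run:
```python
from h import *
need([602.8,325.8,60],45.2)
c=capture('scene')
cv2.imwrite('pics/s5.png',cv2.resize(c['image'][175:255,290:390],None,fx=8,fy=7.5,interpolation=cv2.INTER_CUBIC))
c=capture('top');cv2.imwrite('pics/t5.png',c['image'])
```

```text
t 6.1 pos [602.2 324.5  80.2] F [-0.1  0.3  0. ] grip 32.4
tool axes x [ 0.71  -0.704 -0.   ] y [-0.002 -0.001 -1.   ] z [ 0.704  0.71  -0.002] jaw ang 45.25
turn units [ 0.027  0.01  -0.003]
shift after turn [-0.01   0.404  0.026]
shift now [-0.01   0.404  0.027]
```

View pics/s5.png

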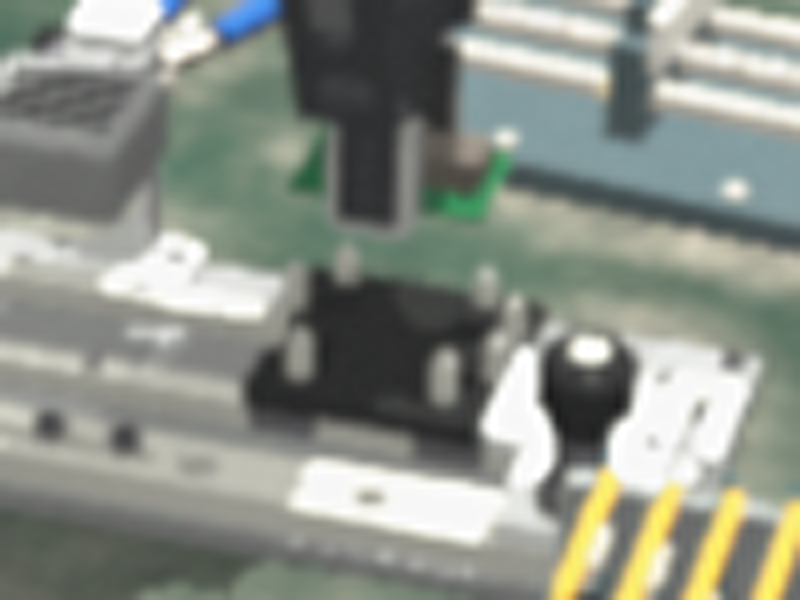

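Run:
```python
from h import *
c=capture('scene');s=state();p=s['position']
M=R.from_rotvec(s['orientation']).as_matrix()
z=lambda q:((q-[290,175]+np.array([.5,.5]))*[8,7.5]-.5).round(0).tolist()
B=[p+M@[a*25,-4.4-h,b*17] for h in(0,4) for a in(-1,1) for b in(-1,1)]
print('board pred',z(proj(c,B)))
ex=np.array([-.7083,.7059]);ey=np.array([-.7059,-.7083]);n=np.array([602.8,325.8])
D=[np.r_[n+ex*a+ey*b,44.5] for a,b in((-18.8,-21.4),(-28.8,-8.7),(-18.8,21.4),(-28.8,8.7),(18.8,-21.4),(28.8,-8.7),(28.8,8.7),(18.8,21.4))]
print('dowels',z(proj(c,D)))
im=c['image'];hs=cv2.cvtColor(im,cv2.COLOR_BGR2HSV)[175:210,320:360]
m=((hs[...,0]>50)&(hs[...,0]<80)&(hs[...,1]>150)).astype(np.uint8)
ys,xs=np.where(m);print('green',[ (z(np.array([[u+320,v+175]]))) for u,v in ((xs.min(),ys[xs==xs.min()].mean()),(xs.max(),ys[xs==xs.max()].mean()),(xs[ys==ys.max()].mean(),ys.max()))])
```

```text
board pred [[286.0, 185.0], [325.0, 121.0], [481.0, 216.0], [514.0, 151.0], [286.0, 172.0], [325.0, 109.0], [482.0, 203.0], [515.0, 138.0]]
dowels [[485.0, 267.0], [510.0, 297.0], [442.0, 351.0], [493.0, 332.0], [347.0, 244.0], [296.0, 261.0], [277.0, 295.0], [299.0, 326.0]]
green [[[468.0, 198.0]], [[468.0, 198.0]], [[468.0, 198.0]]]
```

Call:
{"method": "step_arm", "body": {"plan": "-0.02 0.2 0.03 0 0 0 20; 0 0.3 0 0 0 0 20; 0 0.15 0 0 0 0 20; 0 0 0 0 0 0 20; 0 0 0 0 0 0 20"}}

```text
time_s: 6.75
position: [603.0, 326.7, 47.2]
orientation: [-1.485, 0.611, -0.61]
force: [-0.5, 0.2, 0.6]
grip_width: 32.8
```

Call:
{"method": "step_arm", "body": {"plan": "0 0.05 0 0 0 0 20; 0 0.05 0 0 0 0 20; 0 0 0 0 0 0 20"}}

```text
time_s: 7.05
position: [603.1, 326.9, 42.6]
orientation: [-1.484, 0.611, -0.61]
force: [0.6, 0.5, 0.1]
grip_width: 32.8
```

Call:
{"method": "step_arm", "body": {"plan": "0 0.03 -0.015 0 0 0 20; 0 0.03 0 0 0 0 20; 0 0.03 0 0 0 0 20; 0 0 0 0 0 0 20"}}

```text
time_s: 7.45
position: [602.5, 326.3, 38.0]
orientation: [-1.484, 0.611, -0.61]
force: [0.2, -0.4, 0.1]
grip_width: 33.0
```

Call:
{"method": "step_arm", "body": {"plan": "0 0.04 0 0 0 0 20; 0 0.03 0 0 0 0 20; 0 0 0 0 0 0 20"}}

```text
time_s: 7.75
position: [602.5, 326.3, 34.5]
orientation: [-1.484, 0.611, -0.61]
force: [-0.0, -0.6, -0.4]
grip_width: 32.8
```

Call:
{"method": "step_arm", "body": {"plan": "0 0.02 0 0 0 0 20; 0 0.02 0 0 0 0 20; 0 0 0 0 0 0 20"}}

```text
time_s: 8.05
position: [602.5, 326.3, 32.6]
orientation: [-1.484, 0.611, -0.61]
force: [-0.8, 0.7, -1.1]
grip_width: 32.9
```

Call:
{"method": "step_arm", "body": {"plan": "0 0.015 0 0 0 0 20; 0 0 0 0 0 0 20"}}

```text
time_s: 8.25
position: [602.6, 326.3, 31.9]
orientation: [-1.484, 0.611, -0.61]
force: [-0.4, -0.3, 0.2]
grip_width: 32.2
```

Call:
{"method": "step_arm", "body": {"plan": "0 0.01 0 0 0 0 20; 0 0 0 0 0 0 36; 0 0 0 0 0 0 40; 0 0 0 0 0 0 46; 0 0 0 0 0 0 46; 0 -0.4 0 0 0 0 50; 0 -0.8 0 0 0 0 60; 0 -0.8 0 0 0 0 60"}}

```text
time_s: 9.05
position: [602.1, 326.1, 131.8]
orientation: [-1.486, 0.612, -0.609]
force: [1.1, 0.6, 0.7]
grip_width: 60.1
```

Call:
{"method": "step_arm", "body": {"plan": "0 -0.4 0 0 0 0 60; 0 0 -1 0 0 0 50; 0 0 -0.6 0 0 0 40; 0 0 0 0 0 0 40; 0 0 0 0 0 0 40"}}

```text
time_s: 9.55
position: [546.3, 269.5, 152.2]
orientation: [-1.483, 0.611, -0.61]
force: [-0.3, 0.1, -0.4]
grip_width: 39.9
```

Run:
```python
from h import *
c=capture('top')
cv2.imwrite('pics/t6.png',cv2.resize(c['image'][150:230,290:390],None,fx=8,fy=7.5,interpolation=cv2.INTER_CUBIC))
k=None;need([605,242,100],45)
W=cloud(c)
k=[605,242]
for lo in(72,76,78):
    m=(np.hypot(W[...,0]-k[0],W[...,1]-k[1])<20)&(W[...,2]>lo)&(W[...,2]<90);print(lo,m.sum(),cv2.minAreaRect(W[m][:,:2].astype(np.float32)),W[m].mean(0))
```

```text
t 9.6 pos [546.6 270.3 152.1] F [ 0.3 -0.   0.6] grip 39.9
tool axes x [ 0.711 -0.704 -0.   ] y [ 0.  0. -1.] z [0.704 0.711 0.   ] jaw ang 45.29
turn units [-0.003  0.058 -0.003]
shift after turn [1.225 1.041 0.426]
shift now [1.227 1.041 0.419]
72 0 ((0.0, 0.0), (0.0, 0.0), 0.0) [nan nan nan]
76 0 ((0.0, 0.0), (0.0, 0.0), 0.0) [nan nan nan]
78 0 ((0.0, 0.0), (0.0, 0.0), 0.0) [nan nan nan]<stdin>:8: RuntimeWarning: Mean of empty slice.
  ret = um.true_divide(
```

View pics/t6.png

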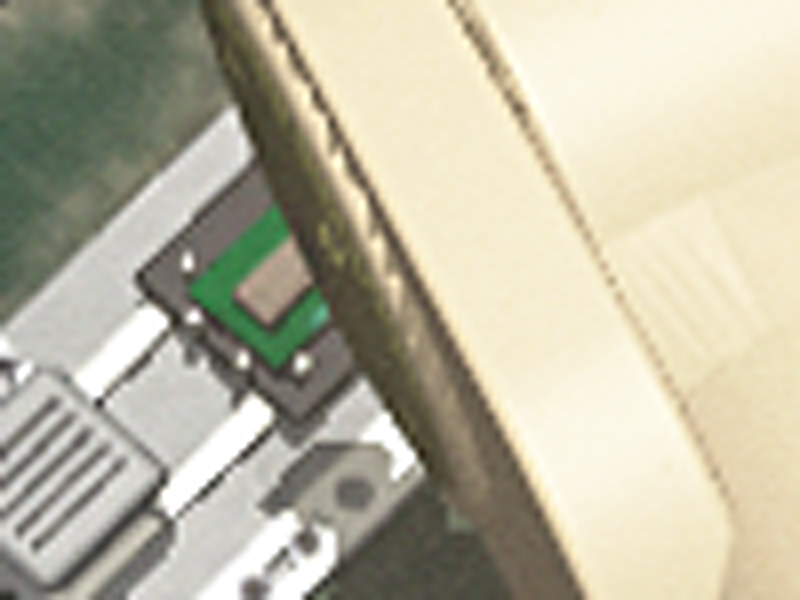

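Run:
```python
from h import *
W=np.load('W.npy');k=np.array([605.5,242.4]);a=np.radians(135.1);e=np.array([[np.cos(a),np.sin(a)],[-np.sin(a),np.cos(a)]])
P=(W[...,:2]-k)@e.T
for y in range(-24,30,6): print(y,[int(np.nanmax(np.where((abs(P[...,0]-x)<3)&(abs(P[...,1]-y)<3),W[...,2],-99))) for x in range(-42,48,6)])
print(state()['joint_pos'].round(2))
need([606,242.6,100],135.1)
need([606,242.6,100],-44.9)
```

```text
-24 [3, 5, 3, 13, 30, 31, 32, 31, 33, 31, 32, 31, 31, 28, 31]
-18 [4, 3, 5, 11, 34, 31, 30, 31, 31, 33, 31, 11, 11, 12, 12]
-12 [3, 3, 8, 10, -99, -99, 80, 77, 75, 31, 28, 20, 20, 20, 20]
-6 [4, 4, 8, 12, -99, 82, 78, 80, 80, 75, 32, 22, 22, 23, 23]
0 [5, 6, 6, 10, -99, 78, 79, 80, 81, 78, 31, 22, 21, 22, 21]
6 [4, 4, 7, 14, 32, 77, 80, 81, 79, 76, 31, 24, 22, 23, 21]
12 [4, 6, 3, 12, 27, 29, 78, 76, 76, 31, 31, 10, 12, 15, 17]
18 [4, 5, 4, 6, 3, 5, 2, 3, 5, 4, 3, 5, 5, 2, 3]
24 [2, 4, 3, 4, 4, 5, 4, 5, 2, 4, 3, 4, 5, 5, 4]
[-0.75  0.41  0.32  1.54 -0.13  1.22  0.38]
t 9.6 pos [546.6 270.3 152.1] F [ 0.3 -0.   0.6] grip 39.9
tool axes x [ 0.711 -0.704 -0.   ] y [ 0.  0. -1.] z [0.704 0.711 0.   ] jaw ang 45.29
turn units [-4.0000e-03 -1.7962e+01  0.0000e+00]
shift after turn [ 0.446  1.041 -1.232]
shift now [1.233 1.041 0.442]
t 9.6 pos [546.6 270.3 152.1] F [ 0.3 -0.   0.6] grip 39.9
tool axes x [ 0.711 -0.704 -0.   ] y [ 0.  0. -1.] z [0.704 0.711 0.   ] jaw ang 45.29
turn units [-0.0000e+00  1.8038e+01 -4.0000e-03]
shift after turn [-0.446  1.041  1.232]
shift now [1.233 1.041 0.442]
```

Call:
{"method": "step_arm", "body": {"plan": "0 0 0 0 -1 0 50; 0 0 0 0 -1 0 50; 0 0 0 0 -1 0 50; 0 0 0 0 -1 0 50; 0 0 0 0 -1 0 50; 0 0 0 0 -1 0 50; 0 0 0 0 -1 0 50; 0 0 0 0 -1 0 50"}}

```text
time_s: 10.4
position: [547.0, 270.8, 151.4]
orientation: [-1.57, 0.062, -0.061]
force: [0.3, -0.2, -0.3]
grip_width: 50.1
```

Call:
{"method": "step_arm", "body": {"plan": "0 0 0 0 -1 0 50; 0 0 0 0 -1 0 50; 0 0 0 0 -1 0 50; 0 0 0 0 -1 0 50; 0 0 0 0 -1 0 50; 0 0 0 0 -1 0 50; 0 0 0 0 -1 0 50; 0 0 0 0 -1 0 50"}}

```text
time_s: 11.2
position: [547.0, 270.7, 151.3]
orientation: [-1.516, -0.485, 0.486]
force: [-0.3, 0.1, 0.1]
grip_width: 50.0
```

Call:
{"method": "step_arm", "body": {"plan": "0.2 0 -0.6 0 -1 0 50; 0.2 0 -0.6 0 -1 0 50; 0 0 0 0 0 0 50; 0 0 0 0 0 0 50; 0 0 0 0 0 0 50"}}

```text
time_s: 11.7
position: [598.4, 236.0, 151.2]
orientation: [-1.48, -0.617, 0.619]
force: [0.6, 0.6, -0.4]
grip_width: 50.2
```

Run:
```python
from h import *
need([606,242.6,58],135.1)
```

```text
t 11.7 pos [598.4 236.  151.2] F [ 0.6  0.6 -0.4] grip 50.2
tool axes x [ 0.703  0.711 -0.001] y [-0.002  0.    -1.   ] z [-0.711  0.703  0.001] jaw ang 135.32
turn units [-0.014  0.043 -0.012]
shift after turn [ 0.201  1.864 -0.013]
shift now [ 0.202  1.864 -0.016]
```

Call:
{"method": "step_arm", "body": {"plan": "0.2 0.3 -0.015 0 0.04 0 50; 0 0.5 0 0 0 0 50; 0 0.5 0 0 0 0 50; 0 0.4 0 0 0 0 50; 0 0.16 0 0 0 0 50; 0 0 0 0 0 0 50; 0 0 0 0 0 0 50"}}

```text
time_s: 12.4
position: [606.8, 241.8, 59.7]
orientation: [-1.482, -0.616, 0.615]
force: [0.9, 0.2, 0.2]
grip_width: 49.7
```

Run:
```python
from h import *
need([606,242.6,57],135.1)
```

```text
t 12.4 pos [606.8 241.8  59.7] F [0.9 0.2 0.2] grip 49.7
tool axes x [0.706 0.708 0.   ] y [ 0.  0. -1.] z [-0.708  0.706 -0.   ] jaw ang 135.1
turn units [0.003 0.    0.005]
shift after turn [0.    0.054 0.022]
shift now [0.    0.054 0.022]
```

Close gently on the knob; the carriage may float in its slot.

Call:
{"method": "step_arm", "body": {"plan": "0 0.05 0 0 0 0 40; 0 0 0 0 0 0 34; 0 0 0 0 0 0 31; 0 0 0 0 0 0 29; 0 0 0 0 0 0 28; 0 0 0 0 0 0 27; 0 0 0 0 0 0 26; 0 0 0 0 0 0 22", "squeeze": 40}}

```text
time_s: 13.2
position: [606.7, 240.8, 56.4]
orientation: [-1.483, -0.614, 0.615]
force: [-0.2, -2.2, 2.2]
grip_width: 24.5
```

Call:
{"method": "step_arm", "body": {"plan": "0 0 0 0 0 0 15; 0 0 0 0 0 0 15; 0 0 0 0 0 0 15", "squeeze": 60}}

```text
time_s: 13.5
position: [606.7, 240.8, 56.5]
orientation: [-1.483, -0.614, 0.615]
force: [-0.2, -1.8, 4.4]
grip_width: 23.8
```

Call:
{"method": "step_arm", "body": {"plan": "0 -0.05 0 0 0 0 15; 0 -0.05 0 0 0 0 15; 0 0 0 0 0 0 15"}}

```text
time_s: 13.8
position: [605.9, 241.5, 60.3]
orientation: [-1.482, -0.614, 0.617]
force: [3.8, 2.4, -8.1]
grip_width: 23.1
```

Call:
{"method": "step_arm", "body": {"plan": "0 -0.05 0 0 0 0 15; 0 -0.05 0 0 0 0 15; 0 -0.04 0 0 0 0 15; 0 0 0 0 0 0 15"}}

```text
time_s: 14.2
position: [605.9, 241.5, 67.9]
orientation: [-1.481, -0.614, 0.617]
force: [3.9, 4.1, -10.3]
grip_width: 23.8
```

Run:
```python
from h import *
c=capture('scene')
cv2.imwrite('pics/s7.png',cv2.resize(c['image'][185:275,310:410],None,fx=8,fy=6.6,interpolation=cv2.INTER_CUBIC))
need([606,242.6,69],135.1)
```

```text
t 14.25 pos [605.9 241.5  67.8] F [  2.5   3.5 -10.4] grip 23.7
tool axes x [ 0.706  0.708 -0.001] y [-0.002 -0.    -1.   ] z [-0.708  0.706  0.001] jaw ang 135.1
turn units [-0.01   0.    -0.016]
shift after turn [ 0.017 -0.024  0.015]
shift now [ 0.017 -0.024  0.015]
```

View pics/s7.png

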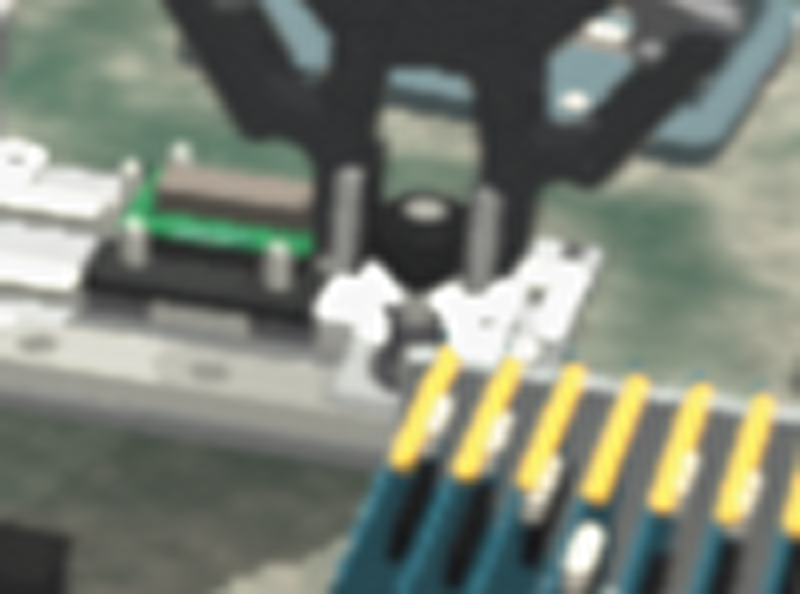

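Call:
{"method": "step_arm", "body": {"plan": "0.01 -0.035 0 0 0 0 15; 0 0 0.04 0 0 0 15; 0 0 0.08 0 0 0 15; 0 0 0.08 0 0 0 15; 0 0 0.08 0 0 0 15"}}

```text
time_s: 14.75
position: [596.4, 251.0, 69.6]
orientation: [-1.483, -0.613, 0.616]
force: [2.6, 0.2, -10.9]
grip_width: 23.8
```

Call:
{"method": "step_arm", "body": {"plan": "0 0 0.1 0 0 0 15; 0 0 0.1 0 0 0 15; 0 0 0.1 0 0 0 15; 0 0 0.1 0 0 0 15; 0 0 0.1 0 0 0 15; 0 0 0.1 0 0 0 15; 0 0 0.1 0 0 0 15; 0 0 0.1 0 0 0 15"}}

```text
time_s: 15.55
position: [567.9, 279.4, 69.6]
orientation: [-1.483, -0.613, 0.616]
force: [-0.1, -3.2, -10.2]
grip_width: 23.9
```

Call:
{"method": "step_arm", "body": {"plan": "0 0 0.1 0 0 0 15; 0 0 0.1 0 0 0 15; 0 0 0.1 0 0 0 15; 0 0 0.1 0 0 0 15; 0 0 0.1 0 0 0 15; 0 0 0.05 0 0 0 15; 0 0 0 0 0 0 15; 0 0 0 0 0 0 15"}}

```text
time_s: 16.35
position: [547.8, 299.5, 69.5]
orientation: [-1.481, -0.613, 0.618]
force: [-3.7, -3.7, -10.8]
grip_width: 24.0
```

Call:
{"method": "step_arm", "body": {"plan": "0 0.03 0 0 0 0 15; 0 0.03 0 0 0 0 15; 0 0 0 0 0 0 15"}}

```text
time_s: 16.65
position: [547.8, 299.5, 66.4]
orientation: [-1.481, -0.613, 0.618]
force: [-3.8, -2.4, -10.1]
grip_width: 23.9
```

Call:
{"method": "step_arm", "body": {"plan": "0 0.02 0 0 0 0 15; 0 0 0 0 0 0 15"}}

```text
time_s: 16.85
position: [547.8, 299.5, 65.6]
orientation: [-1.481, -0.613, 0.618]
force: [-4.6, -4.2, -10.2]
grip_width: 23.8
```

Call:
{"method": "step_arm", "body": {"plan": "-0.01 0.015 0 0 0 0 15; 0 0 0 0 0 0 15"}}

```text
time_s: 17.05
position: [547.8, 299.5, 65.5]
orientation: [-1.481, -0.614, 0.617]
force: [-5.8, -3.8, -6.1]
grip_width: 23.7
```

Call:
{"method": "step_arm", "body": {"plan": "0 0.015 0 0 0 0 15; 0 0 0 0 0 0 15"}}

```text
time_s: 17.25
position: [547.8, 299.5, 65.4]
orientation: [-1.481, -0.614, 0.617]
force: [-7.7, -5.3, -1.5]
grip_width: 23.8
```

Call:
{"method": "step_arm", "body": {"plan": "-0.02 0 0 0 0 0 15; 0 0 0 0 0 0 15"}}

```text
time_s: 17.45
position: [547.8, 299.5, 65.5]
orientation: [-1.48, -0.616, 0.615]
force: [-4.7, -1.5, -2.0]
grip_width: 24.0
```

Call:
{"method": "step_arm", "body": {"plan": "0 0 0.02 0 0 0 15; 0 0 0.02 0 0 0 15; 0 0 0.02 0 0 0 15; 0 0 0 0 0 0 15"}}

```text
time_s: 17.85
position: [547.6, 299.7, 65.4]
orientation: [-1.483, -0.616, 0.612]
force: [1.5, -3.3, 0.1]
grip_width: 23.9
```

Call:
{"method": "step_arm", "body": {"plan": "0 0 0.02 0 0 0 15; 0 0 0 0 0 0 15"}}

```text
time_s: 18.05
position: [547.0, 300.2, 65.4]
orientation: [-1.483, -0.616, 0.612]
force: [3.0, -4.5, 1.0]
grip_width: 24.1
```

Call:
{"method": "step_arm", "body": {"plan": "0 0 0.02 0 0 0 15; 0 0 0 0 0 0 15"}}

```text
time_s: 18.25
position: [546.2, 301.0, 65.4]
orientation: [-1.483, -0.616, 0.612]
force: [3.2, -4.1, 1.2]
grip_width: 23.8
```

Call:
{"method": "step_arm", "body": {"plan": "0 0 0.02 0 0 0 15; 0 0 0 0 0 0 15"}}

```text
time_s: 18.45
position: [545.4, 301.7, 65.4]
orientation: [-1.483, -0.616, 0.612]
force: [3.3, -4.2, 1.0]
grip_width: 24.0
```

Call:
{"method": "step_arm", "body": {"plan": "0 0 0.02 0 0 0 15; 0 0 0.02 0 0 0 15; 0 0 0.02 0 0 0 15; 0 0 0.02 0 0 0 15; 0 0 0 0 0 0 15"}}

```text
time_s: 18.95
position: [542.3, 304.9, 65.3]
orientation: [-1.483, -0.616, 0.613]
force: [2.5, -3.4, 1.8]
grip_width: 23.9
```

Call:
{"method": "step_arm", "body": {"plan": "0 0 0.02 0 0 0 15; 0 0 0.02 0 0 0 15; 0 0 0 0 0 0 15"}}

```text
time_s: 19.25
position: [540.8, 306.3, 65.1]
orientation: [-1.483, -0.616, 0.613]
force: [4.0, -2.6, 1.1]
grip_width: 23.7
```

Call:
{"method": "step_arm", "body": {"plan": "0 0 0.02 0 0 0 15; 0 0 0.02 0 0 0 15; 0 0 0 0 0 0 15"}}

```text
time_s: 19.55
position: [537.6, 309.3, 63.6]
orientation: [-1.48, -0.615, 0.616]
force: [5.3, 4.0, -8.9]
grip_width: 23.9
```

Call:
{"method": "step_arm", "body": {"plan": "0.01 0.03 0 0 0 0 15; 0 0.03 0 0 0 0 15; 0 0 0 0 0 0 15"}}

```text
time_s: 19.85
position: [537.5, 309.4, 60.5]
orientation: [-1.481, -0.614, 0.617]
force: [2.2, 3.9, -8.7]
grip_width: 23.9
```

Call:
{"method": "step_arm", "body": {"plan": "0.01 0.03 0 0 0 0 15; 0 0.03 0 0 0 0 15; 0 0 0 0 0 0 15"}}

```text
time_s: 20.15
position: [538.1, 308.9, 57.8]
orientation: [-1.482, -0.614, 0.617]
force: [0.4, 3.4, -7.9]
grip_width: 23.6
```

Call:
{"method": "step_arm", "body": {"plan": "0 0.02 0 0 0 0 15; 0 0 0 0 0 0 15"}}

```text
time_s: 20.35
position: [538.6, 308.4, 57.2]
orientation: [-1.482, -0.614, 0.616]
force: [-0.4, 2.3, -7.2]
grip_width: 24.0
```

Call:
{"method": "step_arm", "body": {"plan": "0 0.01 0 0 0 0 15; 0 0 0 0 0 0 15"}}

```text
time_s: 20.55
position: [538.7, 308.3, 56.8]
orientation: [-1.482, -0.614, 0.616]
force: [1.4, 2.4, -8.6]
grip_width: 23.9
```

Call:
{"method": "step_arm", "body": {"plan": "0 0.015 0 0 0 0 15; 0 0 0 0 0 0 15"}}

```text
time_s: 20.75
position: [538.9, 308.2, 56.6]
orientation: [-1.482, -0.614, 0.615]
force: [-1.6, -0.1, -1.2]
grip_width: 23.7
```

Call:
{"method": "step_arm", "body": {"plan": "0 0.01 0 0 0 0 15; 0 0 0 0 0 0 15"}}

```text
time_s: 20.95
position: [539.0, 308.2, 56.5]
orientation: [-1.482, -0.614, 0.615]
force: [-4.7, -1.7, 5.4]
grip_width: 24.1
```

Call:
{"method": "step_arm", "body": {"plan": "0 -0.01 0 0 0 0 26; 0 0 0 0 0 0 32; 0 0 0 0 0 0 40; 0 0 0 0 0 0 44; 0 -0.2 0 0 0 0 44; 0 -0.6 0 0 0 0 44; 0 -0.8 0 0 0 0 44; 0 -0.8 0 0 0 0 44"}}

```text
time_s: 21.75
position: [538.7, 308.3, 177.9]
orientation: [-1.482, -0.614, 0.616]
force: [0.8, 0.5, 0.2]
grip_width: 43.9
```

Call:
{"method": "step_arm", "body": {"plan": "-0.6 -0.6 -0.6 0 0 0 44; -1 0 -0.9 0 0 0 44; -1 0 -0.9 0 0 0 44; -0.5 0 -0.9 0 0 0 44; 0 0 0 0 0 0 44; 0 0 0 0 0 0 44"}}

```text
time_s: 22.35
position: [548.2, 118.2, 206.1]
orientation: [-1.483, -0.612, 0.612]
force: [0.9, -0.0, 0.1]
grip_width: 44.0
```

Run:
```python
from h import *
need([606,242.6,69],135.1)
S={}
for n in('top','scene'):
    c=capture(n);W=cloud(c);k=[539,308.4]
    m=(np.hypot(W[...,0]-k[0],W[...,1]-k[1])<20)&(W[...,2]>60)&(W[...,2]<100)
    if m.sum()>5: print(n,m.sum(),cv2.minAreaRect(W[m][:,:2].astype(np.float32)),np.percentile(W[m][:,2],[50,90]).round(1))
    S[n]=c
a=cv2.resize(S['scene']['image'][185:275,270:410],None,fx=5.5,fy=3.2,interpolation=cv2.INTER_CUBIC)
b=cv2.resize(S['top']['image'][150:280,250:470],None,fx=3.5,fy=2.2,interpolation=cv2.INTER_CUBIC)
cv2.imwrite('pics/f.png',np.vstack([a,b]))
```

```text
t 22.35 pos [548.2 118.2 206.1] F [ 0.9 -0.   0.1] grip 44.0
tool axes x [0.709 0.705 0.   ] y [ 0.001 -0.    -1.   ] z [-0.705  0.709 -0.001] jaw ang 134.86
turn units [ 0.007 -0.048  0.002]
shift after turn [2.579 2.742 0.938]
shift now [2.575 2.742 0.95 ]
top 124 ((538.0584106445312, 309.7186584472656), (22.8128662109375, 24.6552734375), 88.29423522949219) [77.3 80. ]
scene 149 ((537.8152465820312, 306.0499572753906), (22.314453125, 23.620187759399414), 27.74338150024414) [73.7 77.8]
```

View pics/f.png

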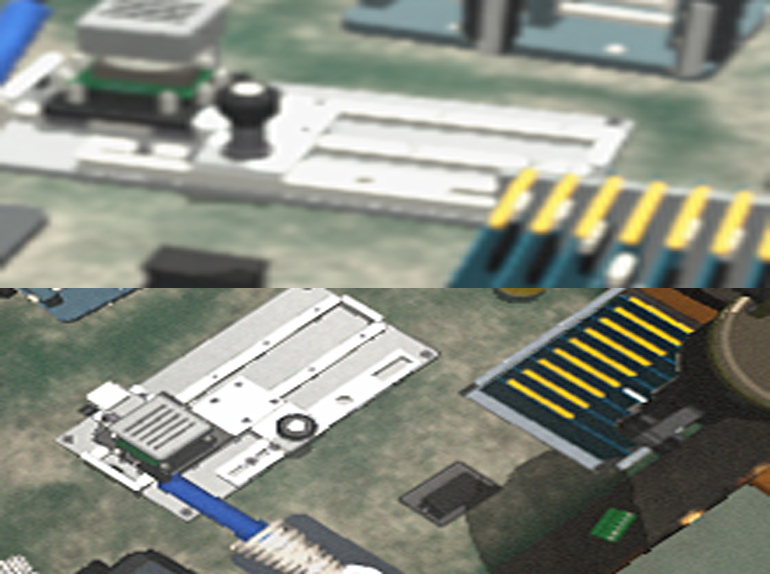

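```bash
python3 -c "
from workcell import *
print(state()['force'].round(1));print(hand_in())"
```

```text
[-1.   0.5  0.1]
the job is handed in; nothing more can be done
None
```

The job is done and handed in at about 22.5 s on the robot's clock. The board is in the nest and the carriage is locked under the camera.

- **Board:** I gripped it by its long edges and set it in the nest while the carriage was at the loading end. The forces on the tool stayed near zero throughout. A picture afterwards showed it seated between the dowels, though the arm hid part of it.
- **Carriage:** I raised the knob about 13 mm and slid the carriage past the middle hole with the pin up. I then let the pin ride on the bar and felt for the far hole in 1–2 mm steps. The pin dropped at about 96 mm of travel. That matches the far hole's position of about 97 mm estimated from the images. I lowered the knob to its starting height and let go.

**Last checks:**
- The knob's top reads about 80 mm from the top camera, the same as at the start with the pin down. The scene camera reads about 78 mm, also close to its starting value.
- The slot and the middle hole are visible behind the knob, and the board is under the camera head.
- The arm was clear of everything at hand-in, with no contact force.

**Discrepancies:**
- The jaw reading on the 26 mm knob was about 24 mm.
- A side force of up to about 9 N built up near the end of the slide, and I corrected it by shifting the tool sideways.
- The carriage settled back about 2 mm along the travel as the pin went home, slightly more than the hole's 1.5 mm play.
- I did not measure the bystanders again after the job; I saw none of them moved in the pictures.

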